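Free the locked tube drawer with the release pin

ROBOT

A 7-joint arm with a two-finger parallel gripper is mounted at the origin on the work surface. World frame = base frame: x ahead of the robot, y to its left, z up, the work surface at z = 0. Lengths are in m, angles in rad, forces in N, time in s.
With the tool pointing down it reaches from about 0.4 to 0.85 m from the base axis. Payload 10.4 kg.
Tool frame: the origin (TCP) lies at the very end of the fingers, on their centre line; the grasp point (between the pads) lies 19 mm behind it; z points along the fingers, y is the line along which they close (so a half turn about z gives the same grasp; the last joint's range is limited). The gripper opens to 85 mm and grips with 20 to 120 N. Pads are 22 mm wide; open, the fingers measure 114 mm over their backs; the gripper's body (76 mm by 85 mm) begins 54 mm behind the grasp point. The pads swing forward as they close: fully open they stand 13 mm farther back than shut.
Start: joints at [-1.291, 0.332, -0.065, 1.46, 0.022, 1.35, -0.088], TCP at [0.186, 0.597, 0.231] pointing down, gripper open.
Joint ranges: [-2.6, 2.6], [-0.5, 2.12], [-1.47, 1.34], [0.16, 2.42], [-1.27, 4.41], [0.06, 2.06], [-2.6, 2.6]. Speed limits (rad/s): [2.22, 2.22, 2.79, 2.79, 3.14, 3.14, 3.14].

INTERFACE

Orientations are given as a unit quaternion [x, y, z, w].
In Python, from workcell import * gives the robot as it stands.
- The arm moves only by the tool step_arm, never from a script. Its argument "commands" is one flat list of numbers, 7 for each row, row after row: the finger opening in mm, from 0 to 85.4, then the shift along the world's x, y, z as a fraction of full scale, then the turn, a rotation vector about the world's x, y, z as a fraction of full scale. A call has exactly 10 rows; each row is the pose to reach, as a shift and turn from the pose commanded when the call began, turning the shorter way round; what a row does not reach only later rows make up. Full scale, the value 1, is 0.6 m for a shift and pi rad for a turn. A row lasts 1/8 s, in which the tool goes at most 62.5 mm and 10.7 degrees, less where a joint would pass 70% of its speed; a pose out of reach is approached as far as the arm can. A call with a number of a shift or a turn outside -1 to 1 is refused whole. A call with a gripper value outside its range is refused whole. The fingers move at their own pace and stop on an object; "squeeze" is the grip in N (left out, the last holds). Time passes only in rows, so rows that repeat a pose let the fingers close, or fill a call up. It gives the time, the measured TCP pose, the force, the opening and the grip force at its end, in the units of the state.
- get_obs(): the state, without advancing time (a new reading comes with each control period).
- camera(name): name is "side" or "top" or "wrist"; returns the picture (400x640x3 uint8, red, green, blue); there is no depth.
- camera_params(name): a dict with "mtx" (3x3 intrinsics, pixels), "extrinsics" (4x4, takes a point from world to camera coordinates); the wrist camera has in their place "tool_from_camera" (4x4, takes a point from camera to tool coordinates, whose origin is the TCP and whose axes are the flange's). Camera axes: x right, y down, z forward; pixel columns grow to the right and rows downward; lengths in m; the calibration is good to about 2 mm. A picture is of the moment at which its call begins: read the wrist's pose just before it. camera_params takes no time and is no camera call.
- hand_in(): hands the job in; it is judged then, once.
The state is a dict: "clock": time; "joint_pos": joint angles; "joint_velocities": joint speeds; "tau": joint torques, N m; "position": TCP position; "ee_rot": TCP orientation; "ft_force": force on the tool from outside, world axes, zero at the start; "torque": the same for the moment, N m; "grip_width": opening from 0.0 (shut) to 1.0 (fully open); "grasp_force": force on a finger pad.
Only numpy, scipy, OpenCV 4.12 (cv2) and the standard library are available. Lean on these libraries where they do the work, as an engineer would, in place of code of your own. Each camera call takes 0.05 s, during which the arm holds its last target. There are 200 camera calls.

TASK

The blue tube drawer of the white bench cooler is locked shut. Take the orange-handled release pin from its stand, push its rod gently down through the yellow-ringed hole in the cooler's top until the hidden spring latch trips and the drawer springs out, then put the pin back fully down in its stand. Touch the cooler with nothing but the pin, never press the pin on it with more than 15 N, and leave the other things as they are.

Things in the scene. Friction and masses are not known exactly. Their poses are not given: they have to be found in the camera images.
- pin: release pin, 60 g: steel rod 6 mm thick, 80 mm long, tip rounded, under a black collar (28 mm wide, 4 mm thick) and an orange square handle 16 x 16 x 46 mm, its sides along the pin's x and y. Origin: on the axis at the collar's underside; z up: rod from 0 to -80 mm, handle from +4 to +50 mm. Starts upright in the stand, collar on the stand's top, turned at any angle
- pin_tip (a point): the lower end of the pin's rod, 80 mm below the pin's origin
- pin_grip (a point): the place to grip the orange handle: on the axis, 28 mm above the collar's underside, 22 mm below the handle's top
- pin_stand: white block 70 x 70 x 85 mm tall, fixed to the bench, with one upright 12 mm hole through its middle that holds the pin. Origin at its underside. It stands left or right of the cooler
- stand_hole (a point): middle of the mouth of the stand's 12 mm hole, on its top, 85 mm above the bench
- cooler: white bench cooler 200 (x) x 240 (y) x 110 mm tall, fixed; origin in the middle of its underside; its -x face, towards the robot, has the blue drawer. Its top is a flat 10 mm thick deck with one 9 mm access hole, ringed in yellow, at (-20, -80) mm from its middle; under the hole lies a hidden spring plunger, 22 mm square, that trips the drawer's latch
- access_hole (a point): middle of the hole's mouth, 110 mm above the bench; it goes straight down. The plunger's top is anywhere from 15 to 35 mm below it, differing from start to start. The plunger resists with 3 N at first touch, 6 N after 6 mm, where the latch trips; 8 mm down is a solid stop, where force climbs past 15 N and spoils the latch. It springs back when let go
- tube_drawer (a joint): how far the blue drawer (152 mm wide, 84 mm tall front) has come out of the cooler, m: 0 locked shut; once the latch trips, a spring slides it out to 0.05, where it stays
- drawer_front (a point): middle of the drawer's blue front face (55 mm above the bench); an aluminium pull stands 17 mm out from it
- beaker: clear open beaker, 76 mm wide, 85 mm tall, left or right of the cooler; bystander. Origin at its underside
- reagent: amber bottle, 66 mm wide, 150 mm tall; bystander. Origin at its underside
- dishes: stack of three round dishes, 88 mm wide, 35 mm tall; bystander. Origin at its underside
- tip_box: grey box with blue lid, 77 x 112 x 33 mm tall, loose on the cooler's deck beside the hole; bystander. Origin at its underside
- pipette: white pipette lying on the bench near the robot, 24 mm wide, 210 mm long, 20 mm tall; bystander. Origin at its underside
Mind the look-alikes: they are no part of the job. What is shaped like the pin but green, pink or purple is not meant.

How it is judged:
By the outcome, as a careful person would: the job done as asked, in the order asked, and still so for the second after the job is handed in, with the robot touching nothing.
It also fails if it takes over 67 s, if anything falls off the work surface, if the arm or the gripper's body presses on something with over 40 N, if the wrist force passes 120 N, or if a joint passes its speed limit or range.

## Working session

There is one attempt and no reset: what is moved stays moved. The work goes in short steps, Python scripts to look and compute and a tool call to move; the robot and the scene stay as the last step left them, time stands still between calls to the robot, and variables do not carry over. Pictures are saved under pics/ and viewed, at most 10 in all, crops included, and the job is handed in when it is done.

Besides the shell and the picture viewer there is one more tool, called after ">>>" by a JSON object that holds its "name" and its "arguments". step_arm: Moves the arm, as the interface text tells. Its arguments: {"type":"object","properties":{"commands":{"type":"array","items":{"type":"number"}},"squeeze":{"type":"number"}},"required":["commands"]}

```bash
mkdir -p pics
cat > h.py <<'E'
from workcell import *
import numpy as np, cv2
from scipy.spatial.transform import Rotation as R
def save(n,f,crop=None,s=1):
    im=camera(n)
    if crop: a,b,c,d=crop; im=im[b:d,a:c]
    im=cv2.resize(im,None,fx=s,fy=s,interpolation=cv2.INTER_CUBIC)
    cv2.imwrite(f,im[:,:,::-1])
def T_wc(n,obs=None):
    p=camera_params(n)
    if n!='wrist': return np.array(p['mtx']),np.linalg.inv(np.array(p['extrinsics']))
    T=np.eye(4);T[:3,:3]=R.from_quat(obs['ee_rot']).as_matrix();T[:3,3]=obs['position']
    return np.array(p['mtx']),T@np.array(p['tool_from_camera'])
def ray(cam,uv):
    K,T=cam; d=T[:3,:3]@np.linalg.inv(K)@np.array([uv[0],uv[1],1.]); return T[:3,3],d/np.linalg.norm(d)
def onz(cam,uv,z):
    o,d=ray(cam,uv); return o+d*(z-o[2])/d[2]
def tri(rs):
    A=0;b=0
    for o,d in rs: P=np.eye(3)-np.outer(d,d);A=A+P;b=b+P@o
    x=np.linalg.solve(A,b); return x,[np.linalg.norm((np.eye(3)-np.outer(d,d))@(x-o)) for o,d in rs]
def st():
    o=get_obs(); print({k:np.round(o[k],4).tolist() for k in ('clock','position','ee_rot','ft_force','grip_width','grasp_force','joint_pos')}); return o
E
python3 - <<'E'
from h import *
o=st()
a=camera('top');b=camera('side')
cv2.imwrite('pics/t0.png',a[:,:,::-1]);cv2.imwrite('pics/s0.png',b[:,:,::-1])
for n in('top','side'):
    K,T=T_wc(n);print(n,K.round(1).tolist(),T.round(3).tolist())
print(np.round(camera_params('wrist')['tool_from_camera'],3).tolist())
E
```

```text
{'clock': 0.0, 'position': [0.1862, 0.5962, 0.2305], 'ee_rot': [0.1508, 0.9886, -0.0007, -0.0001], 'ft_force': [0.1695, -0.8935, 0.2155], 'grip_width': 0.9999, 'grasp_force': 0.0, 'joint_pos': [-1.2906, 0.3329, -0.0647, 1.461, 0.0216, 1.3499, -0.0885]}
top [[410.1, 0.0, 319.8], [0.0, 410.1, 197.6], [0.0, 0.0, 1.0]] [[-0.105, -0.973, 0.206, 0.265], [-0.994, 0.103, -0.021, -0.01], [-0.001, -0.207, -0.978, 1.198], [0.0, 0.0, 0.0, 1.0]]
side [[375.6, 0.0, 320.0], [0.0, 375.6, 208.3], [0.0, 0.0, 1.0]] [[0.759, -0.323, 0.565, -0.087], [-0.651, -0.38, 0.657, -0.73], [0.003, -0.867, -0.498, 0.612], [0.0, 0.0, 0.0, 1.0]]
[[-0.0, -0.946, -0.324, 0.083], [1.0, 0.0, -0.001, -0.0], [0.001, -0.324, 0.946, -0.143], [0.0, 0.0, 0.0, 1.0]]
```

View pics/t0.png

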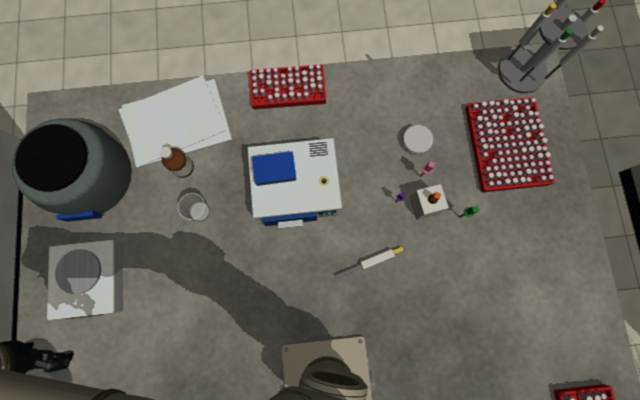

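View pics/s0.png

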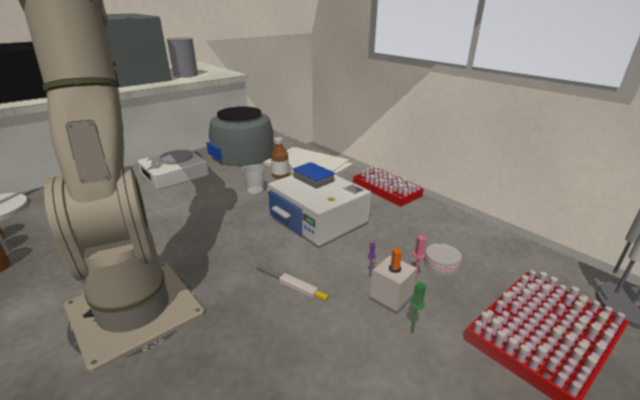

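The top view shows the orange pin at about (433,198) and the yellow hole at (323,181). In the side view the handle top is at (397,250) and the hole at (331,199). Next I'll enlarge both areas in both views.

Run:
```python
import cv2,numpy as np
t=cv2.imread('pics/t0.png');s=cv2.imread('pics/s0.png')
f=lambda i,x,y,w,h,k:cv2.resize(i[y:y+h,x:x+w],None,fx=k,fy=k,interpolation=cv2.INTER_CUBIC)
# each tile 400x300: 
A=f(t,390,155,100,75,4);B=f(t,240,130,110,83,4)[:300,:400];C=f(s,360,230,100,75,4)[:300];C=f(s,355,228,100,112,4);D=f(s,265,160,100,75,4)
c=np.zeros((600,800,3),np.uint8);c[:300,:400]=A;c[300:,:400]=f(t,250,130,100,75,4)
c[:300,400:]=f(s,355,230,100,75,4);c[300:,400:]=f(s,280,160,100,75,4)
cv2.imwrite('pics/c1.png',c)
```

```text
(no output)
```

View pics/c1.png

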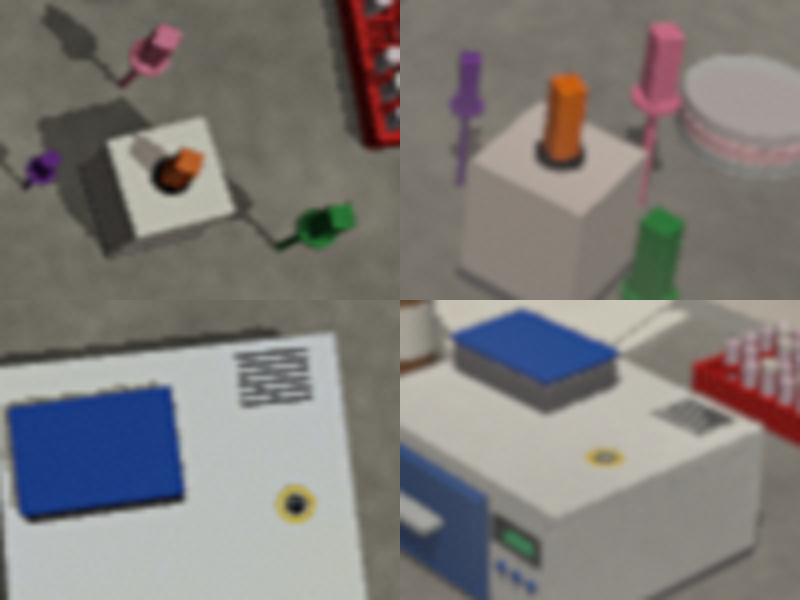

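Run:
```python
from h import *
t=T_wc('top');s=T_wc('side')
g=lambda x,y,x0,y0:((x+.5)/4-.5+x0,(y+.5)/4-.5+y0)
def p(n,a,b): x,e=tri([ray(t,a),ray(s,b)]);print(n,x.round(4),np.round(e,4));return x
p('pintop',g(188,160,390,155),g(168,80,355,230))
p('collar',g(173,177,390,155),g(160,155,355,230))
p('hole',g(296,203,250,130),g(205,157,280,160))
p('green',g(343,217,390,155),g(262,215,355,230))
p('pink',g(168,40,390,155),g(267,27,355,230))
p('purple',g(50,157,390,155),g(70,55,355,230))
for c in [(108,143),(206,117),(236,208),(135,237)]: print('stand',onz(t,g(*c,390,155),.085).round(4))
print('handle top edges'); 
for c in [(175,157),(190,149),(204,153),(200,172)]: print(onz(t,g(*c,390,155),.135).round(4))
for c in [(335,33),]: print('cooler corner',onz(t,g(*c,250,130),.11).round(4))
for c in [(8,108),(170,87),(184,198),(28,220)]: print('tipbox',onz(t,g(*c,250,130),.143).round(4))
for c in [(248,147),(334,139),(342,206),(251,218)]: print('cooler',onz(t,c,.11).round(4))
o=st();print(R.from_quat(o['ee_rot']).as_matrix().round(3))
```

```text
pintop [ 0.4643 -0.3415  0.1347] [0.0001 0.0001]
collar [ 0.4624 -0.3441  0.0863] [0.0001 0.0001]
hole [ 0.5404 -0.048   0.1105] [0.0005 0.0005]
green [ 0.4162 -0.438   0.132 ] [0.0004 0.0004]
pink [ 0.5488 -0.3431  0.1322] [0.0009 0.0009]
purple [ 0.4826 -0.2585  0.0982] [0.0007 0.0007]
stand [ 0.4914 -0.3036  0.085 ]
stand [ 0.5026 -0.3745  0.085 ]
stand [ 0.4365 -0.3843  0.085 ]
stand [ 0.4238 -0.3118  0.085 ]
handle top edges
[ 0.4671 -0.3331  0.135 ]
[ 0.4714 -0.3439  0.135 ]
[ 0.4678 -0.3527  0.135 ]
[ 0.4553 -0.3479  0.135 ]
cooler corner [ 0.66   -0.0885  0.11  ]
tipbox [0.6184 0.1382 0.143 ]
tipbox [0.6216 0.0287 0.143 ]
tipbox [0.5438 0.0265 0.143 ]
tipbox [0.5397 0.1306 0.143 ]
cooler [0.6584 0.1509 0.11  ]
cooler [ 0.6565 -0.0899  0.11  ]
cooler [ 0.4647 -0.09    0.11  ]
cooler [0.4579 0.1568 0.11  ]
{'clock': 0.1, 'position': [0.1863, 0.5962, 0.2306], 'ee_rot': [0.1508, 0.9886, -0.0006, -0.0001], 'ft_force': [-0.0532, 0.4579, 0.265], 'grip_width': 0.998, 'grasp_force': 0.0, 'joint_pos': [-1.2906, 0.3328, -0.0647, 1.4609, 0.0216, 1.3499, -0.0885]}
[[-0.955  0.298 -0.   ]
 [ 0.298  0.955 -0.001]
 [-0.    -0.001 -1.   ]]
```

>>> {"name": "step_arm", "arguments": {"commands": [85, 0.523, -0.66, 0.167, 0, 0, -0.472, 85, 0.523, -0.66, 0.167, 0, 0, -0.472, 85, 0.523, -0.66, 0.167, 0, 0, -0.472, 85, 0.523, -0.66, 0.167, 0, 0, -0.472, 85, 0.523, -0.66, 0.167, 0, 0, -0.472, 60, 0.523, -0.66, 0.167, 0, 0, -0.472, 60, 0.523, -0.66, 0.167, 0, 0, -0.472, 60, 0.523, -0.66, 0.167, 0, 0, -0.472, 60, 0.523, -0.66, 0.167, 0, 0, -0.472, 60, 0.49, -0.74, 0.167, 0, 0, -0.52]}}

```text
clock: 1.35
position: [0.4805, 0.1539, 0.3303]
ee_rot: [0.824, 0.567, -0.001, 0.0]
ft_force: [0.1, -1.0, 0.2]
grip_width: 0.705
grasp_force: 0.0
```

>>> {"name": "step_arm", "arguments": {"commands": [60, -0.028, -0.825, -0.16, 0, 0, -0.085, 60, -0.028, -0.825, -0.16, 0, 0, -0.085, 60, -0.028, -0.825, -0.16, 0, 0, -0.085, 60, -0.028, -0.825, -0.16, 0, 0, -0.085, 60, -0.028, -0.825, -0.16, 0, 0, -0.085, 60, -0.028, -0.825, -0.16, 0, 0, -0.085, 60, -0.028, -0.825, -0.16, 0, 0, -0.085, 60, -0.028, -0.825, -0.16, 0, 0, -0.085, 60, -0.028, -0.825, -0.16, 0, 0, -0.085, 60, -0.028, -0.825, -0.16, 0, 0, -0.085]}}

```text
clock: 2.6
position: [0.4637, -0.3418, 0.2349]
ee_rot: [0.892, 0.452, -0.0, -0.0]
ft_force: [0.8, 0.9, 0.9]
grip_width: 0.704
grasp_force: 0.0
```

Run:
```python
from h import *
o=st(); save('wrist','pics/w1.png')
print(T_wc('wrist',o)[1].round(3).tolist(),T_wc('wrist',o)[0].round(1).tolist())
```

```text
{'clock': 2.6, 'position': [0.4637, -0.3418, 0.2349], 'ee_rot': [0.8918, 0.4524, -0.0005, -0.0005], 'ft_force': [0.7616, 0.8976, 0.8506], 'grip_width': 0.704, 'grasp_force': 0.0, 'joint_pos': [-0.2028, 0.3024, 0.9308, 1.6287, -0.2476, 1.3371, 0.1325]}
[[0.807, -0.559, -0.192, 0.514], [-0.591, -0.763, -0.261, -0.275], [-0.0, 0.324, -0.946, 0.378], [0.0, 0.0, 0.0, 1.0]] [[332.3, 0.0, 324.9], [0.0, 332.3, 196.6], [0.0, 0.0, 1.0]]
```

View pics/w1.png

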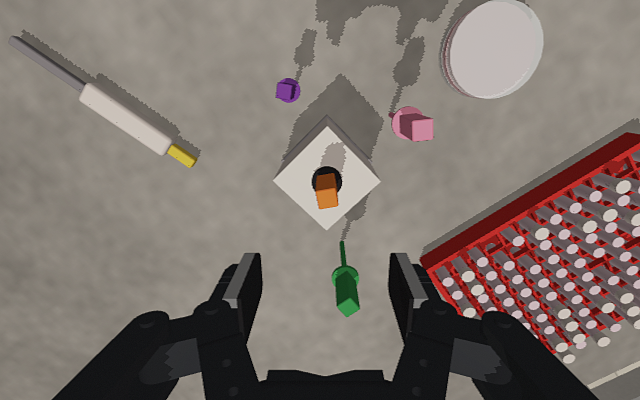

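The wrist view shows the orange handle top at about (317-337, 187-209), nearly aligned with the closing direction. The green pin at (347,290) lies clear. I'll enlarge this for the angle.

Run:
```python
import cv2
a=cv2.imread('pics/w1.png')[160:220,290:370]
cv2.imwrite('pics/w1c.png',cv2.resize(a,None,fx=10,fy=10,interpolation=cv2.INTER_CUBIC))
```

```text
(no output)
```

View pics/w1c.png

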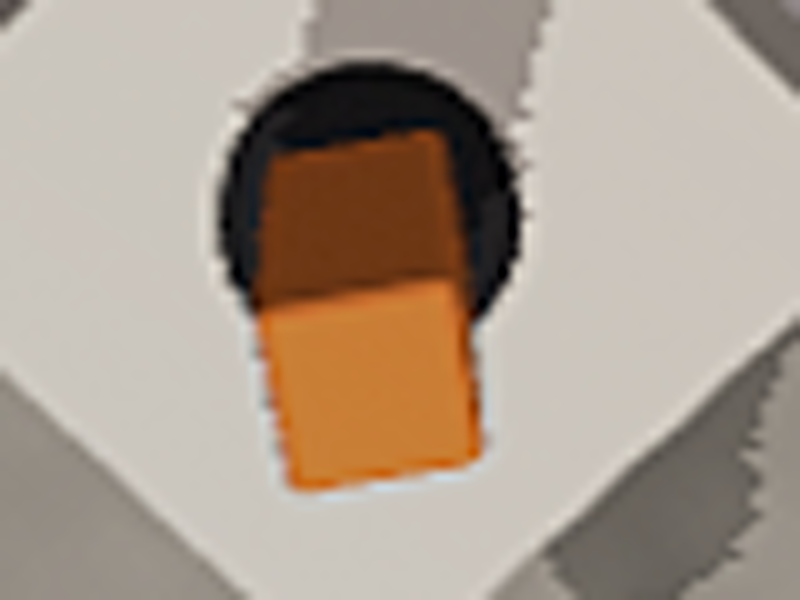

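Run:
```python
from h import *
o=st(); w=T_wc('wrist',o)
g=lambda x,y:((x+.5)/10-.5+290,(y+.5)/10-.5+160)
P=[onz(w,g(*c),.135) for c in [(258,305),(455,278),(483,460),(292,490)]]
P=np.array(P);print(P.round(4),P.mean(0).round(4))
E=np.roll(P,-1,0)-P; print(np.linalg.norm(E,axis=1).round(4),np.degrees(np.arctan2(E[:,1],E[:,0])).round(1))
print('collar',onz(w,g(369,209),.089).round(4))
S=[onz(w,c,.085) for c in [(327,125),(380,181),(326,230),(273,181)]];print(np.round(S,4),np.mean(S,0).round(4))
M=R.from_quat(o['ee_rot']).as_matrix();print(np.degrees(np.arctan2(M[1,1],M[0,1])))
# height check: triangulate w/ top view
t=T_wc('top');g4=lambda x,y,x0,y0:((x+.5)/4-.5+x0,(y+.5)/4-.5+y0)
print(tri([ray(w,g(372,383)),ray(t,g4(188,160,390,155))]))
```

```text
{'clock': 2.65, 'position': [0.4643, -0.3409, 0.2353], 'ee_rot': [0.8915, 0.4531, 0.0001, -0.0004], 'ft_force': [-0.3946, -0.0814, -1.4091], 'grip_width': 0.7031, 'grasp_force': 0.0, 'joint_pos': [-0.2041, 0.3011, 0.9303, 1.6288, -0.2475, 1.3371, 0.1322]}
[[ 0.4623 -0.3329  0.135 ]
 [ 0.4758 -0.34    0.135 ]
 [ 0.469  -0.3534  0.135 ]
 [ 0.4554 -0.3466  0.135 ]] [ 0.4656 -0.3432  0.135 ]
[0.0153 0.0151 0.0151 0.0154] [ -28.  -117.2  153.4   63.3]
collar [ 0.4661 -0.3425  0.089 ]
[[ 0.4953 -0.3033  0.085 ]
 [ 0.5049 -0.3729  0.085 ]
 [ 0.4358 -0.3835  0.085 ]
 [ 0.4255 -0.315   0.085 ]] [ 0.4654 -0.3437  0.085 ]
-36.11907377164716
(array([ 0.46495586, -0.34351783,  0.13076184]), [np.float64(0.0008097031536750518), np.float64(0.000809703153675059)])
```

>>> {"name": "step_arm", "arguments": {"commands": [50, 0.0038, -0.0018, -0.08, 0, 0, 0.05, 50, 0.0038, -0.0018, -0.14, 0, 0, 0.05, 50, 0.0038, -0.0018, -0.19, 0, 0, 0.05, 50, 0.0038, -0.0018, -0.22, 0, 0, 0.05, 50, 0.0038, -0.0018, -0.2337, 0, 0, 0.05, 50, 0.0038, -0.0018, -0.2337, 0, 0, 0.05, 30, 0.0038, -0.0018, -0.2337, 0, 0, 0.05, 22, 0.0038, -0.0018, -0.2337, 0, 0, 0.05, 12, 0.0038, -0.0018, -0.2337, 0, 0, 0.05, 5, 0.0038, -0.0018, -0.2337, 0, 0, 0.05], "squeeze": 40}}

```text
clock: 3.9
position: [0.4662, -0.3437, 0.0959]
ee_rot: [0.854, 0.521, 0.0, 0.0]
ft_force: [-1.1, 0.8, 6.4]
grip_width: 0.185
grasp_force: 39.5
```

>>> {"name": "step_arm", "arguments": {"commands": [5, 0, 0, 0, 0, 0, 0, 5, 0, 0, 0, 0, 0, 0, 5, 0, 0, 0, 0, 0, 0, 5, 0, 0, 0, 0, 0, 0, 5, 0, 0, 0, 0, 0, 0, 5, 0, 0, 0, 0, 0, 0, 5, 0, 0, 0, 0, 0, 0, 5, 0, 0, 0, 0, 0, 0, 5, 0, 0, 0, 0, 0, 0, 5, 0, 0, 0, 0, 0, 0]}}

```text
clock: 5.15
position: [0.4662, -0.3437, 0.0959]
ee_rot: [0.854, 0.521, 0.0, 0.0]
ft_force: [-1.1, 0.9, 6.3]
grip_width: 0.178
grasp_force: 39.5
```

>>> {"name": "step_arm", "arguments": {"commands": [5, 0, 0, 0.02, 0, 0, 0, 5, 0, 0, 0.05, 0, 0, 0, 5, 0, 0, 0.09, 0, 0, 0, 5, 0, 0, 0.13, 0, 0, 0, 5, 0, 0, 0.17, 0, 0, 0, 5, 0, 0, 0.21, 0, 0, 0, 5, 0, 0, 0.25, 0, 0, 0, 5, 0, 0, 0.283, 0, 0, 0, 5, 0, 0, 0.283, 0, 0, 0, 5, 0, 0, 0.283, 0, 0, 0]}}

```text
clock: 6.4
position: [0.4656, -0.3433, 0.2647]
ee_rot: [0.854, 0.521, 0.0, -0.0]
ft_force: [0.0, 0.2, -0.4]
grip_width: 0.183
grasp_force: 39.0
```

Run:
```python
from h import *
o=st(); save('wrist','pics/w2.png',(240,130,440,280),4)
```

```text
{'clock': 6.4, 'position': [0.4656, -0.3433, 0.2647], 'ee_rot': [0.8538, 0.5206, 0.0, -0.0002], 'ft_force': [0.032, 0.2259, -0.3596], 'grip_width': 0.1827, 'grasp_force': 39.0224, 'joint_pos': [-0.1869, 0.2819, 0.9124, 1.5772, -0.2255, 1.3939, 0.2707]}
```

View pics/w2.png

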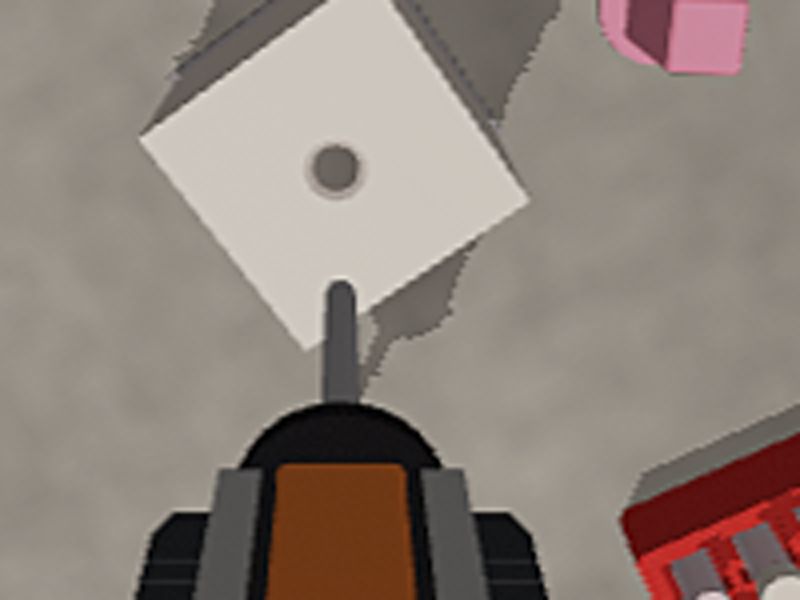

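The crop shows the rod held upright, with its end at crop (341,283), and the empty stand hole at (335,168). I'll compute the tip offset and the transfer to the access hole.

Run:
```python
from h import *
o=get_obs(); w=T_wc('wrist',o); M=R.from_quat(o['ee_rot']).as_matrix();p=np.array(o['position'])
g=lambda x,y:((x+.5)/4-.5+240,(y+.5)/4-.5+130)
zt=p[2]-.091+.003
tip=onz(w,g(341,295),zt);print('tip',tip.round(4),'in tool',(M.T@(tip-p)).round(4))
h=onz(w,g(335.5,168),.085);print('standhole',h.round(4))
# camera-relative bias: hole in tool vs grasp-time TCP
print('hole top/side shift', np.round((np.array([.5404,-.048])-p[:2])/.6,4))
```

```text
tip [ 0.4658 -0.3447  0.1765] in tool [-0.0013  0.001   0.088 ]
standhole [ 0.4648 -0.3438  0.085 ]
hole top/side shift [0.1248 0.492 ]
```

>>> {"name": "step_arm", "arguments": {"commands": [5, 0.012, 0.05, 0, 0, 0, 0, 5, 0.035, 0.14, 0, 0, 0, 0, 5, 0.06, 0.235, 0, 0, 0, 0, 5, 0.085, 0.33, 0, 0, 0, 0, 5, 0.105, 0.42, 0, 0, 0, 0, 5, 0.12, 0.475, 0, 0, 0, 0, 5, 0.1248, 0.492, -0.02, 0, 0, 0, 5, 0.1248, 0.492, -0.055, 0, 0, 0, 5, 0.1248, 0.492, -0.055, 0, 0, 0, 5, 0.1248, 0.492, -0.055, 0, 0, 0]}}

```text
clock: 7.7
position: [0.5406, -0.0494, 0.2324]
ee_rot: [0.854, 0.52, -0.0, 0.0]
ft_force: [0.4, 0.2, -0.7]
grip_width: 0.179
grasp_force: 39.1
```

Run:
```python
from h import *
o=st(); save('wrist','pics/w3.png',(260,150,400,255),5.7)
```

```text
{'clock': 7.7, 'position': [0.5406, -0.0494, 0.2324], 'ee_rot': [0.8542, 0.52, -0.0001, 0.0002], 'ft_force': [0.45, 0.205, -0.695], 'grip_width': 0.1788, 'grasp_force': 39.0588, 'joint_pos': [-0.6566, 0.1676, 0.7474, 1.7127, -0.1174, 1.3071, -0.3628]}
```

View pics/w3.png

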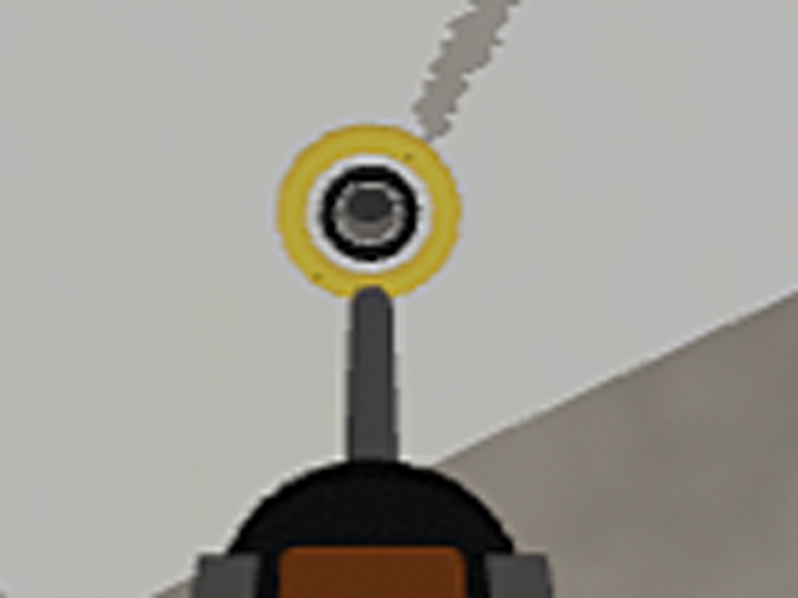

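Run:
```python
from h import *
o=get_obs(); w=T_wc('wrist',o); p=np.array(o['position'])
g=lambda x,y:((x+.5)/5.7-.5+260,(y+.5)/5.7-.5+150)
tip=onz(w,g(371.5,306),p[2]-.088);h=onz(w,g(369,211),.11);print(tip.round(4),h.round(4),(h-tip).round(4))
# deck height seen by two wrist/top views
t=T_wc('top');g4=lambda x,y,x0,y0:((x+.5)/4-.5+x0,(y+.5)/4-.5+y0)
print(tri([ray(w,g(369,211)),ray(t,g4(296,203,250,130))]))
```

```text
[ 0.5412 -0.0506  0.1447] [ 0.542  -0.0485  0.11  ] [ 0.0007  0.0021 -0.0347]
(array([ 0.54153826, -0.04865214,  0.10835743]), [np.float64(0.00038235671165863863), np.float64(0.0003823567116586649)])
```

>>> {"name": "step_arm", "arguments": {"commands": [5, 0.0012, 0.003, 0, 0, 0, 0, 5, 0.0012, 0.003, -0.015, 0, 0, 0, 5, 0.0012, 0.003, -0.03, 0, 0, 0, 5, 0.0012, 0.003, -0.04, 0, 0, 0, 5, 0.0012, 0.003, -0.0433, 0, 0, 0, 5, 0.0012, 0.003, -0.0433, 0, 0, 0, 5, 0.0012, 0.003, -0.0433, 0, 0, 0, 5, 0.0012, 0.003, -0.0433, 0, 0, 0, 5, 0.0012, 0.003, -0.0433, 0, 0, 0, 5, 0.0012, 0.003, -0.0433, 0, 0, 0]}}

```text
clock: 9.0
position: [0.5414, -0.0465, 0.2062]
ee_rot: [0.854, 0.521, 0.0, 0.0]
ft_force: [1.0, -0.5, -0.2]
grip_width: 0.181
grasp_force: 39.1
```

Run:
```python
from h import *
print(np.mean([(camera('top'),get_obs()['position'])[1] for _ in range(4)],0).round(4))
o=st(); save('wrist','pics/w4.png',(290,165,360,217),11.4)
```

```text
[ 0.5414 -0.0465  0.2062]
{'clock': 9.2, 'position': [0.5414, -0.0465, 0.2062], 'ee_rot': [0.8538, 0.5206, 0.0001, 0.0], 'ft_force': [-0.4273, -0.3768, -0.7111], 'grip_width': 0.1827, 'grasp_force': 39.0591, 'joint_pos': [-0.6516, 0.1916, 0.7419, 1.7476, -0.1359, 1.2546, -0.3521]}
```

View pics/w4.png

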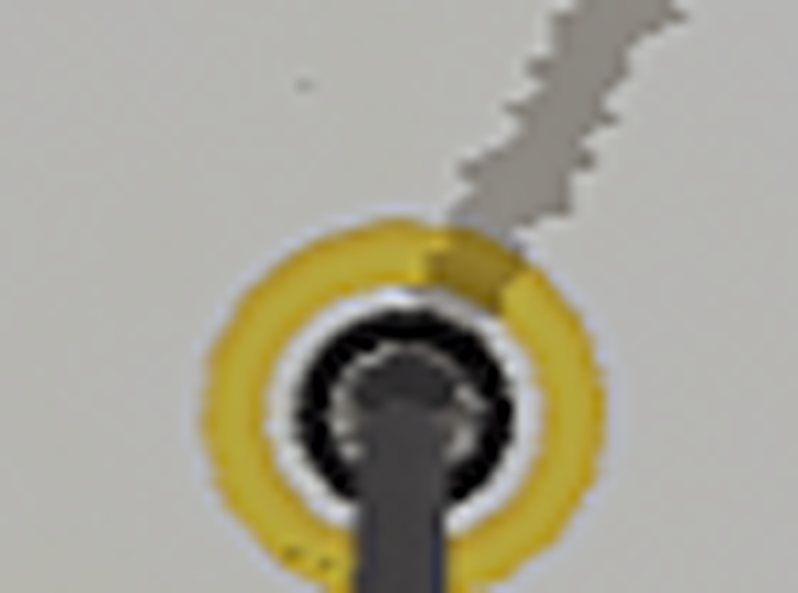

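Run:
```python
from h import *
o=get_obs(); w=T_wc('wrist',o); p=np.array(o['position'])
g=lambda x,y:((x+.5)/11.4-.5+290,(y+.5)/11.4-.5+165)
h=onz(w,g(404.5,410),.11);print(h.round(4))
for y in (430,440,450):
  tip=onz(w,g(401,y),p[2]-.088);print(tip.round(4),(h-tip).round(4), (h-p).round(4))
# predicted pixel of tip sphere if exactly over hole
K,T=w; q=np.linalg.inv(T)@np.array([h[0],h[1],p[2]-.088,1]);q=K@q[:3];print(((q[:2]/q[2]-[290,165]+.5)*11.4))
```

```text
[ 0.5416 -0.0487  0.11  ]
[ 0.5421 -0.0473  0.1181] [-0.0005 -0.0015 -0.0081] [ 0.0002 -0.0022 -0.0961]
[ 0.5418 -0.0479  0.1181] [-0.0002 -0.0008 -0.0081] [ 0.0002 -0.0022 -0.0961]
[ 0.5415 -0.0485  0.1181] [ 0.0002 -0.0002 -0.0081] [ 0.0002 -0.0022 -0.0961]
[405.19779025 452.49482321]
```

>>> {"name": "step_arm", "arguments": {"commands": [5, -0.0005, -0.0013, 0, 0, 0, 0, 5, -0.0005, -0.0013, -0.003, 0, 0, 0, 5, -0.0005, -0.0013, -0.006, 0, 0, 0, 5, -0.0005, -0.0013, -0.008, 0, 0, 0, 5, -0.0005, -0.0013, -0.01, 0, 0, 0, 5, -0.0005, -0.0013, -0.012, 0, 0, 0, 5, -0.0005, -0.0013, -0.014, 0, 0, 0, 5, -0.0005, -0.0013, -0.014, 0, 0, 0, 5, -0.0005, -0.0013, -0.014, 0, 0, 0, 5, -0.0005, -0.0013, -0.014, 0, 0, 0]}}

```text
clock: 10.5
position: [0.5412, -0.0472, 0.1978]
ee_rot: [0.854, 0.521, 0.0, 0.0]
ft_force: [0.6, -0.6, -0.4]
grip_width: 0.183
grasp_force: 39.1
```

>>> {"name": "step_arm", "arguments": {"commands": [5, 0, 0, -0.002, 0, 0, 0, 5, 0, 0, -0.004, 0, 0, 0, 5, 0, 0, -0.006, 0, 0, 0, 5, 0, 0, -0.008, 0, 0, 0, 5, 0, 0, -0.01, 0, 0, 0, 5, 0, 0, -0.012, 0, 0, 0, 5, 0, 0, -0.014, 0, 0, 0, 5, 0, 0, -0.015, 0, 0, 0, 5, 0, 0, -0.015, 0, 0, 0, 5, 0, 0, -0.015, 0, 0, 0]}}

```text
clock: 11.75
position: [0.5412, -0.0473, 0.1888]
ee_rot: [0.854, 0.521, 0.0, 0.0]
ft_force: [0.3, -0.4, 0.0]
grip_width: 0.181
grasp_force: 39.1
```

>>> {"name": "step_arm", "arguments": {"commands": [5, 0, 0, -0.001, 0, 0, 0, 5, 0, 0, -0.002, 0, 0, 0, 5, 0, 0, -0.003, 0, 0, 0, 5, 0, 0, -0.004, 0, 0, 0, 5, 0, 0, -0.005, 0, 0, 0, 5, 0, 0, -0.006, 0, 0, 0, 5, 0, 0, -0.007, 0, 0, 0, 5, 0, 0, -0.007, 0, 0, 0, 5, 0, 0, -0.007, 0, 0, 0, 5, 0, 0, -0.007, 0, 0, 0]}}

```text
clock: 13.0
position: [0.5412, -0.0473, 0.1846]
ee_rot: [0.854, 0.521, 0.0, 0.0]
ft_force: [0.2, 0.4, -0.8]
grip_width: 0.183
grasp_force: 39.1
```

>>> {"name": "step_arm", "arguments": {"commands": [5, 0, 0, -0.001, 0, 0, 0, 5, 0, 0, -0.002, 0, 0, 0, 5, 0, 0, -0.003, 0, 0, 0, 5, 0, 0, -0.004, 0, 0, 0, 5, 0, 0, -0.005, 0, 0, 0, 5, 0, 0, -0.006, 0, 0, 0, 5, 0, 0, -0.006, 0, 0, 0, 5, 0, 0, -0.006, 0, 0, 0, 5, 0, 0, -0.006, 0, 0, 0, 5, 0, 0, -0.006, 0, 0, 0]}}

```text
clock: 14.25
position: [0.5411, -0.0473, 0.181]
ee_rot: [0.854, 0.521, 0.0, 0.0]
ft_force: [0.5, -0.7, -0.6]
grip_width: 0.183
grasp_force: 39.1
```

Still free at about 20 mm deep.

>>> {"name": "step_arm", "arguments": {"commands": [5, 0, 0, -0.001, 0, 0, 0, 5, 0, 0, -0.002, 0, 0, 0, 5, 0, 0, -0.003, 0, 0, 0, 5, 0, 0, -0.004, 0, 0, 0, 5, 0, 0, -0.005, 0, 0, 0, 5, 0, 0, -0.006, 0, 0, 0, 5, 0, 0, -0.006, 0, 0, 0, 5, 0, 0, -0.006, 0, 0, 0, 5, 0, 0, -0.006, 0, 0, 0, 5, 0, 0, -0.006, 0, 0, 0]}}

```text
clock: 15.5
position: [0.5411, -0.0473, 0.1773]
ee_rot: [0.854, 0.521, 0.0, 0.0]
ft_force: [0.1, 0.1, -0.0]
grip_width: 0.18
grasp_force: 39.1
```

>>> {"name": "step_arm", "arguments": {"commands": [5, 0, 0, -0.001, 0, 0, 0, 5, 0, 0, -0.002, 0, 0, 0, 5, 0, 0, -0.003, 0, 0, 0, 5, 0, 0, -0.004, 0, 0, 0, 5, 0, 0, -0.005, 0, 0, 0, 5, 0, 0, -0.006, 0, 0, 0, 5, 0, 0, -0.006, 0, 0, 0, 5, 0, 0, -0.006, 0, 0, 0, 5, 0, 0, -0.006, 0, 0, 0, 5, 0, 0, -0.006, 0, 0, 0]}}

```text
clock: 16.75
position: [0.5411, -0.0473, 0.1737]
ee_rot: [0.854, 0.521, 0.0, 0.0]
ft_force: [-0.5, -0.0, -0.1]
grip_width: 0.181
grasp_force: 39.1
```

>>> {"name": "step_arm", "arguments": {"commands": [5, 0, 0, -0.001, 0, 0, 0, 5, 0, 0, -0.002, 0, 0, 0, 5, 0, 0, -0.003, 0, 0, 0, 5, 0, 0, -0.004, 0, 0, 0, 5, 0, 0, -0.005, 0, 0, 0, 5, 0, 0, -0.006, 0, 0, 0, 5, 0, 0, -0.006, 0, 0, 0, 5, 0, 0, -0.006, 0, 0, 0, 5, 0, 0, -0.006, 0, 0, 0, 5, 0, 0, -0.006, 0, 0, 0]}}

```text
clock: 18.0
position: [0.5411, -0.0472, 0.1702]
ee_rot: [0.854, 0.521, 0.0, 0.0]
ft_force: [0.0, -0.1, -1.0]
grip_width: 0.187
grasp_force: 39.1
```

>>> {"name": "step_arm", "arguments": {"commands": [5, 0, 0, -0.001, 0, 0, 0, 5, 0, 0, -0.002, 0, 0, 0, 5, 0, 0, -0.003, 0, 0, 0, 5, 0, 0, -0.004, 0, 0, 0, 5, 0, 0, -0.005, 0, 0, 0, 5, 0, 0, -0.006, 0, 0, 0, 5, 0, 0, -0.006, 0, 0, 0, 5, 0, 0, -0.006, 0, 0, 0, 5, 0, 0, -0.006, 0, 0, 0, 5, 0, 0, -0.006, 0, 0, 0]}}

```text
clock: 19.25
position: [0.5412, -0.0473, 0.1666]
ee_rot: [0.854, 0.521, 0.0, 0.0]
ft_force: [-0.5, -0.1, 5.3]
grip_width: 0.179
grasp_force: 39.7
```

>>> {"name": "step_arm", "arguments": {"commands": [5, 0, 0, -0.0005, 0, 0, 0, 5, 0, 0, -0.001, 0, 0, 0, 5, 0, 0, -0.0015, 0, 0, 0, 5, 0, 0, -0.002, 0, 0, 0, 5, 0, 0, -0.0025, 0, 0, 0, 5, 0, 0, -0.003, 0, 0, 0, 5, 0, 0, -0.003, 0, 0, 0, 5, 0, 0, -0.003, 0, 0, 0, 5, 0, 0, -0.003, 0, 0, 0, 5, 0, 0, -0.003, 0, 0, 0]}}

```text
clock: 20.5
position: [0.5412, -0.0473, 0.1648]
ee_rot: [0.854, 0.521, 0.0, 0.0]
ft_force: [-0.2, 0.6, 6.2]
grip_width: 0.179
grasp_force: 39.8
```

```bash
cat > d.py <<'E'
from h import *
f=[]
for i in range(5):
    im=camera('top');f.append(get_obs()['ft_force'][2])
b=cv2.cvtColor(cv2.imread('pics/t0.png'),cv2.COLOR_BGR2RGB)
d=np.abs(im.astype(int)-b)[205:250,255:330].sum(2)
print('fz',np.mean(f).round(2),get_obs()['position'][2],'drawer diff',(d>90).sum())
E
python3 d.py
```

```text
fz 6.19 0.16486996713177288 drawer diff 905
```

```bash
cat > e.py <<'E'
from h import *
from workcell import *
for n,f,box in(('top','t0',(240,195,345,260)),('side','s0',(255,180,330,260))):
    a=camera(n);b=cv2.imread(f'pics/{f}.png')[:,:,::-1]
    for im in(b,a):
        x0,y0,x1,y1=box;h=cv2.cvtColor(np.ascontiguousarray(im[y0:y1,x0:x1]),cv2.COLOR_RGB2HSV)
        m=(h[...,0]>100)&(h[...,0]<130)&(h[...,1]>120);ys,xs=np.nonzero(m)
        print(n,m.sum(),(xs.min()+x0,xs.max()+x0,ys.min()+y0,ys.max()+y0) if len(xs) else '')
E
python3 e.py
```

```text
top 347 (np.int64(261), np.int64(333), np.int64(212), np.int64(224))
top 167 (np.int64(262), np.int64(289), np.int64(215), np.int64(224))
side 237 (np.int64(269), np.int64(317), np.int64(180), np.int64(232))
side 293 (np.int64(269), np.int64(316), np.int64(180), np.int64(232))
```

The drawer is still shut, so I'll press a little further.

>>> {"name": "step_arm", "arguments": {"commands": [5, 0, 0, -0.0004, 0, 0, 0, 5, 0, 0, -0.0007, 0, 0, 0, 5, 0, 0, -0.001, 0, 0, 0, 5, 0, 0, -0.0012, 0, 0, 0, 5, 0, 0, -0.0012, 0, 0, 0, 5, 0, 0, -0.0012, 0, 0, 0, 5, 0, 0, -0.0012, 0, 0, 0, 5, 0, 0, -0.0012, 0, 0, 0, 5, 0, 0, -0.0012, 0, 0, 0, 5, 0, 0, -0.0012, 0, 0, 0]}}

```text
clock: 22.1
position: [0.5413, -0.0473, 0.1642]
ee_rot: [0.854, 0.521, 0.0, 0.0]
ft_force: [-0.7, -0.5, 5.6]
grip_width: 0.186
grasp_force: 39.8
```

```bash
python3 d.py; python3 e.py|tail -1
```

```text
fz 6.54 0.16421683238488893 drawer diff 905
side 301 (np.int64(269), np.int64(317), np.int64(180), np.int64(233))
```

>>> {"name": "step_arm", "arguments": {"commands": [5, 0, 0, -0.0003, 0, 0, 0, 5, 0, 0, -0.0006, 0, 0, 0, 5, 0, 0, -0.0009, 0, 0, 0, 5, 0, 0, -0.001, 0, 0, 0, 5, 0, 0, -0.001, 0, 0, 0, 5, 0, 0, -0.001, 0, 0, 0, 5, 0, 0, -0.001, 0, 0, 0, 5, 0, 0, -0.001, 0, 0, 0, 5, 0, 0, -0.001, 0, 0, 0, 5, 0, 0, -0.001, 0, 0, 0]}}

```text
clock: 23.7
position: [0.5413, -0.0473, 0.1636]
ee_rot: [0.854, 0.521, 0.0, 0.0]
ft_force: [-1.1, 0.4, 5.8]
grip_width: 0.184
grasp_force: 39.8
```

```bash
python3 d.py; python3 e.py|tail -1
```

```text
fz 6.79 0.16363379683922827 drawer diff 901
side 297 (np.int64(269), np.int64(316), np.int64(180), np.int64(233))
```

Run:
```python
from h import *
a=camera('side')[150:250,235:385,::-1]; b=cv2.imread('pics/s0.png')[150:250,235:385]
cv2.imwrite('pics/s2.png',cv2.resize(np.vstack([a,b]),None,fx=3,fy=3,interpolation=cv2.INTER_CUBIC))
```

```text
(no output)
```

View pics/s2.png

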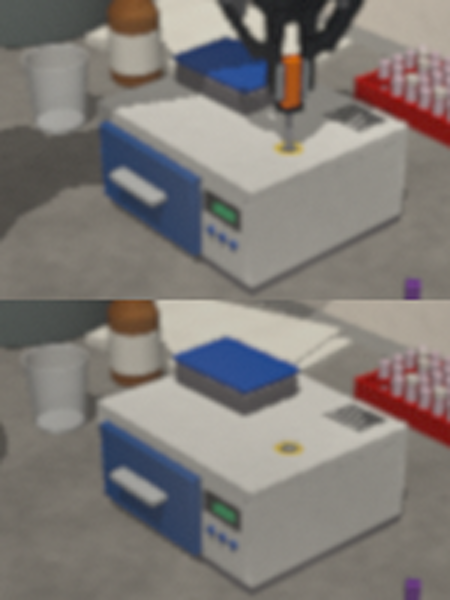

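In the upper half of the picture, taken now, the drawer is still flush and the pin stands upright in the hole. I'll go on in small steps.

>>> {"name": "step_arm", "arguments": {"commands": [5, 0, 0, -0.0003, 0, 0, 0, 5, 0, 0, -0.0006, 0, 0, 0, 5, 0, 0, -0.0009, 0, 0, 0, 5, 0, 0, -0.001, 0, 0, 0, 5, 0, 0, -0.001, 0, 0, 0, 5, 0, 0, -0.001, 0, 0, 0, 5, 0, 0, -0.001, 0, 0, 0, 5, 0, 0, -0.001, 0, 0, 0, 5, 0, 0, -0.001, 0, 0, 0, 5, 0, 0, -0.001, 0, 0, 0]}}

```text
clock: 25.35
position: [0.5412, -0.0473, 0.1629]
ee_rot: [0.854, 0.521, 0.0, 0.0]
ft_force: [0.6, 0.4, 5.8]
grip_width: 0.176
grasp_force: 39.7
```

```bash
python3 d.py; python3 e.py|tail -1
```

```text
fz 4.7 0.16286994445003372 drawer diff 1563
side 608 (np.int64(255), np.int64(316), np.int64(180), np.int64(240))
```

The drawer has sprung out. Now I'll withdraw the pin straight up.

>>> {"name": "step_arm", "arguments": {"commands": [5, 0, 0, 0.008, 0, 0, 0, 5, 0, 0, 0.02, 0, 0, 0, 5, 0, 0, 0.04, 0, 0, 0, 5, 0, 0, 0.065, 0, 0, 0, 5, 0, 0, 0.095, 0, 0, 0, 5, 0, 0, 0.125, 0, 0, 0, 5, 0, 0, 0.155, 0, 0, 0, 5, 0, 0, 0.17, 0, 0, 0, 5, 0, 0, 0.17, 0, 0, 0, 5, 0, 0, 0.17, 0, 0, 0]}}

```text
clock: 26.95
position: [0.5408, -0.0472, 0.2642]
ee_rot: [0.854, 0.521, -0.0, -0.0]
ft_force: [-0.3, -0.2, -0.5]
grip_width: 0.186
grasp_force: 39.0
```

```bash
python3 e.py|tail -1;python3 - <<'E'
from h import *
o=st();p=np.array(o['position']);print(((np.array([.4654,-.3434])-p[:2])/.6).round(4))
E
```

```text
side 608 (np.int64(255), np.int64(317), np.int64(180), np.int64(240))
{'clock': 27.05, 'position': [0.5408, -0.0472, 0.2642], 'ee_rot': [0.8538, 0.5207, -0.0005, -0.0002], 'ft_force': [-0.0328, -1.3413, -0.7039], 'grip_width': 0.1803, 'grasp_force': 39.0483, 'joint_pos': [-0.6665, 0.1467, 0.7495, 1.6635, -0.1014, 1.3724, -0.3779]}
[-0.1257 -0.4936]
```

>>> {"name": "step_arm", "arguments": {"commands": [5, -0.012, -0.05, 0, 0, 0, 0, 5, -0.035, -0.14, 0, 0, 0, 0, 5, -0.06, -0.235, 0, 0, 0, 0, 5, -0.085, -0.33, 0, 0, 0, 0, 5, -0.105, -0.42, 0, 0, 0, 0, 5, -0.12, -0.475, 0, 0, 0, 0, 5, -0.1263, -0.493, 0, 0, 0, 0, 5, -0.1263, -0.493, -0.04, 0, 0, 0, 5, -0.1263, -0.493, -0.09, 0, 0, 0, 5, -0.1263, -0.493, -0.11, 0, 0, 0]}}

```text
clock: 28.3
position: [0.4653, -0.3415, 0.1971]
ee_rot: [0.853, 0.521, -0.0, -0.001]
ft_force: [-0.5, 0.5, -0.9]
grip_width: 0.18
grasp_force: 39.1
```

>>> {"name": "step_arm", "arguments": {"commands": [5, 0, 0, 0, 0, 0, 0, 5, 0, 0, 0, 0, 0, 0, 5, 0, 0, -0.01, 0, 0, 0, 5, 0, 0, -0.02, 0, 0, 0, 5, 0, 0, -0.025, 0, 0, 0, 5, 0, 0, -0.03, 0, 0, 0, 5, 0, 0, -0.035, 0, 0, 0, 5, 0, 0, -0.04, 0, 0, 0, 5, 0, 0, -0.045, 0, 0, 0, 5, 0, 0, -0.045, 0, 0, 0]}}

```text
clock: 29.55
position: [0.4653, -0.343, 0.1716]
ee_rot: [0.854, 0.521, -0.0, -0.0]
ft_force: [0.5, 0.5, -1.4]
grip_width: 0.178
grasp_force: 39.1
```

>>> {"name": "step_arm", "arguments": {"commands": [5, 0, 0, -0.01, 0, 0, 0, 5, 0, 0, -0.025, 0, 0, 0, 5, 0, 0, -0.045, 0, 0, 0, 5, 0, 0, -0.065, 0, 0, 0, 5, 0, 0, -0.085, 0, 0, 0, 5, 0, 0, -0.102, 0, 0, 0, 5, 0, 0, -0.115, 0, 0, 0, 5, 0, 0, -0.121, 0, 0, 0, 5, 0, 0, -0.1233, 0, 0, 0, 5, 0, 0, -0.1233, 0, 0, 0]}}

```text
clock: 30.8
position: [0.4655, -0.3432, 0.098]
ee_rot: [0.854, 0.521, 0.0, 0.0]
ft_force: [0.0, -0.1, -0.0]
grip_width: 0.182
grasp_force: 39.1
```

>>> {"name": "step_arm", "arguments": {"commands": [5, 0, 0, -0.001, 0, 0, 0, 5, 0, 0, -0.002, 0, 0, 0, 5, 0, 0, -0.002, 0, 0, 0, 5, 0, 0, -0.002, 0, 0, 0, 20, 0, 0, -0.002, 0, 0, 0, 26, 0, 0, -0.002, 0, 0, 0, 36, 0, 0, -0.002, 0, 0, 0, 46, 0, 0, -0.002, 0, 0, 0, 46, 0, 0, -0.002, 0, 0, 0, 46, 0, 0, -0.002, 0, 0, 0]}}

```text
clock: 32.05
position: [0.4654, -0.3431, 0.0967]
ee_rot: [0.854, 0.521, 0.0, 0.0]
ft_force: [-0.1, -0.5, 0.0]
grip_width: 0.537
grasp_force: 0.0
```

>>> {"name": "step_arm", "arguments": {"commands": [46, 0, 0, 0.01, 0, 0, 0, 46, 0, 0, 0.03, 0, 0, 0, 46, 0, 0, 0.06, 0, 0, 0, 46, 0, 0, 0.1, 0, 0, 0, 46, 0, 0, 0.15, 0, 0, 0, 46, 0, 0, 0.2, 0, 0, 0, 46, 0, 0, 0.235, 0, 0, 0, 46, 0, 0, 0.235, 0, 0, 0, 46, 0, 0, 0.235, 0, 0, 0, 46, 0, 0, 0.235, 0, 0, 0]}}

```text
clock: 33.3
position: [0.4651, -0.3428, 0.237]
ee_rot: [0.854, 0.521, -0.0, -0.0]
ft_force: [-0.1, -0.2, 0.2]
grip_width: 0.544
grasp_force: 0.0
```

```bash
python3 e.py|tail -1;python3 - <<'E'
from h import *
o=st()
a=cv2.resize(camera('wrist')[80:260,200:440],None,fx=2,fy=2,interpolation=cv2.INTER_CUBIC); b=cv2.resize(camera('side')[140:300,240:440],None,fx=2,fy=2,interpolation=cv2.INTER_CUBIC)
c=np.zeros((600,480,3),np.uint8);c[:360]=a;c=np.zeros((360,800,3),np.uint8);c[:,:480]=a;c[:320,400:]=b
cv2.imwrite('pics/f.png',c[:,:,::-1])
E
```

```text
side 600 (np.int64(255), np.int64(316), np.int64(180), np.int64(240))
{'clock': 33.4, 'position': [0.4651, -0.3429, 0.2371], 'ee_rot': [0.8538, 0.5206, -0.0003, -0.0004], 'ft_force': [0.1926, -0.054, 0.4829], 'grip_width': 0.5363, 'grasp_force': 0.0, 'joint_pos': [-0.1997, 0.3057, 0.9306, 1.6211, -0.2501, 1.3421, 0.2904]}
```

View pics/f.png

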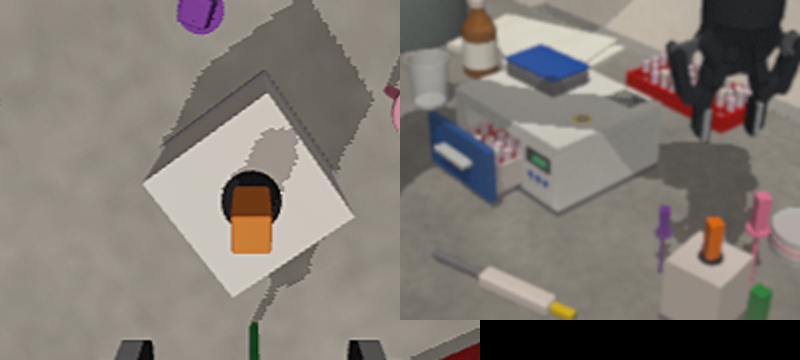

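The picture shows the drawer out (blue front at about (465,155)). The pin is fully down, with its collar on the stand at (252,197) in the wrist half and (712,257) in the side half. The gripper is clear and the bystanders look untouched.

```bash
python3 -c "
from workcell import *
print(hand_in())"
```

```text
the job is handed in; nothing more can be done
None
```

The drawer is released and out, the pin is back fully down in its stand, and the job was handed in at about 33 s; the highest press I measured was about 7 N, against the 15 N limit.

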